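# Release a charged radio battery from its desk charger

## Robot

A 7-joint arm with a two-finger parallel gripper is mounted at the origin on the work surface. World frame = base frame: x ahead of the robot, y to its left, z up, the work surface at z = 0. Lengths are in m, angles in rad, forces in N, time in s.
With the tool pointing down it reaches from about 0.425 to 0.95 m from the base axis. Payload 4.7 kg.
Tool frame: the origin (TCP) lies between the finger pads; the fingertips stand 17 mm ahead of it and the grasp point (between the pads) lies 2 mm behind it (robot.finger_overhang is the distance from the TCP to the fingertips, in m); z points along the fingers, y is the line along which they close (so a half turn about z gives the same grasp; the last joint's range is limited). The gripper opens to 87 mm and grips with 3 to 60 N. Pads are 19 mm wide; open, the fingers measure 117 mm over their backs; the gripper's body (75 mm by 190 mm) begins 51 mm behind the grasp point.
Start: joints at [1.198, 0.469, -0.049, 1.532, 0.024, 1.141, -0.082], TCP at [0.228, -0.636, 0.24] pointing down, gripper open.
Joint ranges: [-2.59, 2.59], [-0.33, 1.99], [-1.39, 1.29], [0.1, 2.45], [-1.04, 4.18], [0.21, 1.99], [-2.66, 2.66]. Speed limits (rad/s): [2.57, 2.57, 3.14, 3.14, 3.14, 3.14, 3.14].

## Interface

Orientations are given as [roll, pitch, yaw] about the fixed x, y, z axes, in that order (R = Rz(yaw) Ry(pitch) Rx(roll)).
In Python, from workcell import robot gives the robot as it stands. The module is installed in compiled form; this text tells all that it offers.
- The arm moves only by the tool play_rows, never from a script. Its argument "motion" is a list of rows, each a list of 3 entries, a list of its own where there are three numbers: the shift along the world's x, y, z in m, then the turn, a rotation vector about the world's x, y, z in rad, then the opening, from -1 (shut) to 1 (fully open). A call has 1 to 5 rows; each row shifts and turns the commanded pose from where the row before left it; what a row does not reach is not made up. A row lasts 1/12 s, in which the tool goes at most 41.7 mm and 7.16 degrees, less where a joint would pass 70% of its speed; a pose out of reach is approached as far as the arm can. A call with a gripper value outside its range is refused whole. The fingers move at their own pace and stop on an object; "squeeze" is the grip in N (left out, the last holds). Time passes only in rows, so rows that do not move let the fingers close. It gives the time, the measured TCP pose, the force, the opening and the grip force at its end, in the units of the state.
- robot.observe(): the state, without advancing time (a new reading comes with each control period).
- robot.grab_frame(name): name is "scene" or "side" or "wrist"; returns the picture (384x512x3 uint8, blue, green, red); there is no depth.
- robot.get_calibration(name): a dict with "mtx" (3x3 intrinsics, pixels), "rvec" (rotation vector, rad) and "tvec" (3), from world to camera coordinates, as OpenCV has them. Camera axes: x right, y down, z forward; pixel columns grow to the right and rows downward; lengths in m; the calibration is good to about 2 mm. A picture is of the moment at which its call begins: read the wrist's pose just before it. get_calibration takes no time and is no camera call; for the wrist camera it gives the pose at the moment of the call.
- robot.hand_in(): hands the job in; it is judged then, once.
Trained networks look in the newest picture that a camera, given by its name, has taken for a name from the list of things; names that differ only in an ending like _2 or _b are one class to them, and where a whole thing is asked for, a point or a joint stands for the part that bears it (a point fixed in the world has none). Each returns a list of dicts, best first, with "confidence" (0 to 1); they miss things now and then, are a little off and sometimes report something else, mostly with a low value. They report only what shows in the picture. A call takes as long as a camera call.
- robot.search_frame(target, camera): "centre" ([column, row] in pixels, amid what is visible of it).
- robot.mark_of(target, camera): "centre" ([column, row] in pixels: a listed point, or the origin of a listed thing).
The state is a dict: "t": time; "joint_pos": joint angles; "joint_vel": joint speeds; "effort": joint torques, N m; "position": TCP position; "eef_rot": TCP orientation; "contact_force": force on the tool from outside, world axes, zero at the start; "ft_torque": the same for the moment, N m; "finger_gap": finger opening in m; "gripper_force": force on a finger pad.
Only numpy, scipy, OpenCV 4.12 (cv2) and the standard library are available. Lean on these libraries where they do the work, as an engineer would, in place of code of your own. Each camera call takes 0.05 s, during which the arm holds its last target. There are 200 camera calls.

## Task

The radio battery in the desk charger has finished charging. Push the charger's red-tabbed spring slide away from the battery right to its stop and keep it there until the battery has popped all the way up, let the slide spring fully home, then lift the battery out and stand it upright on the floor of the grey steel tray without dropping it or tipping it over. Leave the telegraph key, the headset and the mug where they are.

Things in the scene. Friction and masses are not known exactly. Their poses are not given: they have to be found in the camera images.
- dock: Olive desk charger, fixed, 102 (x) by 235 mm (y). Origin: on the desk. Battery well on its -y half, centred at x 0, y -52 mm; walls 45 mm high at x = 30 to 40 mm either side; lamp panel, also 45 mm high, at x = -40 to -62 mm. Latch deck from y = 16 to 120 mm, with the steel slide plate (top 35 mm above the desk) between two guides 39 mm high.
- latch (a joint): Spring slide of the charger, m along dock +y, away from the battery: 0 home (tongue over the battery's lug), 0.020 the stop; tongue off the lug from 0.014. Spring 3 N at home, 7 N at the stop, plus about 4 N friction until the lug is free; returns by itself. Once free, a damped spring plate lifts the battery 22 mm in less than 0.5 s; the tongue then returns under the lug.
- latch_tab (a point): Centre of the face to push: the red finger tab's face turned to the battery (dock -y), 50 mm above the desk and, at home, 64 mm from the battery. The tab is 36 mm wide (dock x), 12 mm thick (from this face towards dock +y) and rises from the slide plate to 66 mm above the desk.
- pack: Sand-coloured battery with a dark band, 56 (x) by 100 (y) by 70 mm tall, 0.4 to 0.65 kg, with a dark steel lug 30 mm wide, 12 mm high, sticking out 16 mm at the foot of its +y face. Origin: centre of the underside of the 56 x 100 mm body; z up. In the charger its axes match the dock's; underside 17 mm above the desk when latched, 38 mm popped up. Grip across x.
- tray: Grey sheet-steel tray fixed on the desk, with a black rubber floor, 150 mm (x) by 200 mm (y), rim 22 mm high, walls 4 mm. Origin: centre of its underside, on the desk. The floor is 4 mm above the desk.
- key: Telegraph key on a steel base 135 mm (x) by 75 mm, 76 mm high to the top of its knob. Loose. Origin: centre of the underside.
- headset: Black headset lying flat, about 175 mm (x) by 220 mm (y), 26 mm high. Loose. Origin: on the desk midway between the ear cups; the headband curves away to +x.
- mug: White mug, 80 mm across, 90 mm high, handle at +y. Loose. Origin: centre of the underside.

How it is judged:
On the way, in this order (a step that is already met when the one before it is completed fails the run):
1. the slide is at its stop (beyond 18 of 20 mm) while the battery stands popped up, at least 18 mm above its latched height (value of joint latch above 0.018 m and z of pack in the frame of dock above 0.035 m), for 0.1 s.
2. the slide has been let go and is home again (within 1.5 mm) with the battery still standing popped up in the charger (value of joint latch below 0.0015 m and contact force between the fingers and latch below 0.2 N and z of pack in the frame of dock between 0.035 and 0.045 m), for 0.1 s.
At the end, for the whole second after the job is handed in: The battery stands upright (within 0.08 rad) and at rest on the floor of the tray (underside within 4 mm of the floor's height, so not on the rim), let go, and the slide is home within 1.5 mm (z of pack in the frame of tray between 0 and 0.008 m and x of pack in the frame of tray between -0.06 and 0.06 m and y of pack in the frame of tray between -0.08 and 0.08 m and angle between pack's own z axis and vertical below 0.08 rad and linear speed of pack below 0.02 m/s and value of joint latch below 0.0015 m); the robot touches nothing.
It fails at once if the battery is dropped or thrown: faster than 0.4 m/s while the fingers do not touch it (linear speed of pack above 0.4 m/s and contact force between the fingers and pack below 0.1 N).
It fails at once if the battery is tipped over (more than 0.6 rad) (angle between pack's own z axis and vertical above 0.6 rad).
It fails at once if the telegraph key is moved by more than 20 mm (distance of key from where it was at the start of the episode above 0.02 m).
It fails at once if the headset is moved by more than 20 mm (distance of headset from where it was at the start of the episode above 0.02 m).
It fails at once if the mug is moved by more than 20 mm (distance of mug from where it was at the start of the episode above 0.02 m).
It also fails if it takes over 54 s, if anything falls off the work surface, if the arm or the gripper's body presses on something with over 40 N, if the wrist force passes 120 N, or if a joint passes its speed limit or range.

## Working session

There is one attempt and no reset: what is moved stays moved. The work goes in short steps, Python scripts to look and compute and a tool call to move; the robot and the scene stay as the last step left them, time stands still between calls to the robot, and variables do not carry over. Pictures are saved under pics/ and viewed, at most 10 in all, crops included, and the job is handed in when it is done.

Besides the shell and the picture viewer there is one more tool, called after "Call:" by a JSON object that holds its "fn" and its "kwargs". play_rows: Moves the arm, as the interface text tells. Its arguments: {"type":"object","properties":{"motion":{"type":"array"},"squeeze":{"type":"number"}},"required":["motion"]}

```bash
mkdir -p pics
cat > h.py <<'E'
import numpy as np, cv2
from workcell import robot
def cal(c):
    k=robot.get_calibration(c); return np.array(k["mtx"],float),np.array(k["rvec"],float),np.array(k["tvec"],float)
def at_z(c,px,z):
    K,r,t=cal(c); R=cv2.Rodrigues(r)[0]; o=-R.T@t.ravel(); d=R.T@np.linalg.inv(K)@np.array([px[0],px[1],1.])
    return o+d*(z-o[2])/d[2]
def proj(c,P):
    K,r,t=cal(c); return cv2.projectPoints(np.array(P,float).reshape(-1,1,3),r,t,K,None)[0].reshape(-1,2)
def tri(a,b,pa,pb):
    M=[]
    for c in(a,b):
        K,r,t=cal(c); M.append(K@np.c_[cv2.Rodrigues(r)[0],t.ravel()])
    X=cv2.triangulatePoints(M[0],M[1],np.array(pa,float),np.array(pb,float)).ravel(); return X[:3]/X[3]
E
python3 - <<'E'
from h import *
ims={c:robot.grab_frame(c) for c in("scene","side","wrist")}
for c in ims: cv2.imwrite(f"pics/{c}0.png",ims[c])
Z=dict(dock=0,latch_tab=.05,pack=.017,tray=0,key=0,headset=0,mug=0)
for n in Z:
    for c in("scene","side"):
        for m in robot.mark_of(n,c)[:2]: print(n,c,np.round(m["centre"]),round(m["confidence"],2),at_z(c,m["centre"],Z[n]).round(3))
o=robot.observe();print(o["t"],o["position"],o["eef_rot"])
a=cv2.resize(ims["scene"],(400,300));b=cv2.resize(ims["wrist"],(400,300))
cv2.imwrite("pics/c0.png",cv2.resize(ims["scene"],(800,600)))
E
```

```text
dock scene [154. 237.] 0.79 [ 0.513 -0.2    0.   ]
dock side [333. 188.] 0.6 [ 0.511 -0.205  0.   ]
latch_tab scene [163. 204.] 0.94 [ 0.49  -0.149  0.05 ]
latch_tab scene [278. 170.] 0.21 [0.583 0.124 0.05 ]
latch_tab side [329. 192.] 0.93 [ 0.486 -0.139  0.05 ]
pack scene [140. 246.] 0.72 [ 0.531 -0.246  0.017]
pack side [337. 172.] 0.7 [ 0.533 -0.249  0.017]
tray scene [279. 171.] 0.91 [0.545 0.174 0.   ]
tray side [223. 266.] 0.88 [0.542 0.183 0.   ]
key scene [298. 246.] 0.67 [0.758 0.006 0.   ]
key side [217. 180.] 0.71 [0.765 0.008 0.   ]
headset scene [361. 179.] 0.81 [0.715 0.299 0.   ]
mug scene [216. 293.] 0.62 [ 0.729 -0.204 -0.   ]
mug side [279. 151.] 0.59 [ 0.728 -0.214  0.   ]
0.85 [ 0.22757399 -0.63550185  0.23961511] [ 3.14146806e+00 -5.86322882e-05  3.43799526e-01]
```

View pics/c0.png

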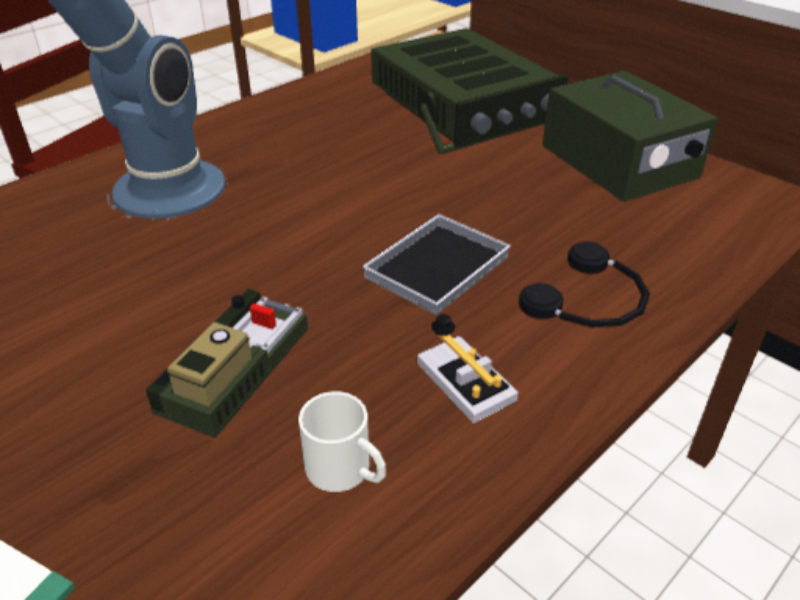

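View pics/side0.png

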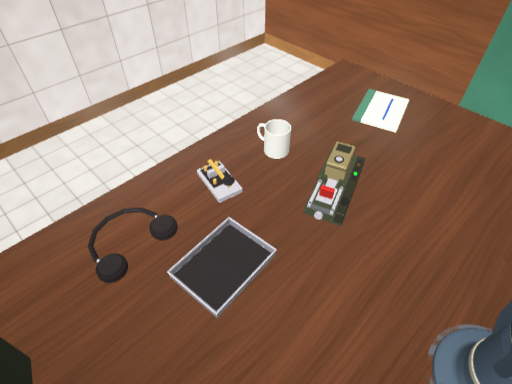

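The scene picture shows the dock at lower left (tab about pixel 163,204, pack about 140,246). The tray is in the middle (279,171), the mug at (216,293), the key at (298,246) and the headset at (361,179). The side picture agrees, with the tab at (329,192) and the tray at (223,266). Next I move over the dock, turning to the grasp yaw.

Call:
{"fn": "play_rows", "kwargs": {"motion": [[[0.02,0.033,0.008],[0,0,0.12],-1],[[0.02,0.033,0.008],[0,0,0.12],-1],[[0.02,0.033,0.008],[0,0,0.12],-1],[[0.02,0.033,0.008],[0,0,0.12],-1],[[0.02,0.033,0.008],[0,0,0.12],-1]]}}

```text
t: 1.27
position: [0.3282, -0.4688, 0.2801]
eef_rot: [3.141, 0.0, 0.95]
contact_force: [-0.0, -0.2, 0.2]
finger_gap: 0.0615
gripper_force: 0.0
```

Call:
{"fn": "play_rows", "kwargs": {"motion": [[[0.02,0.033,0.005],[0,0,0.12],-1],[[0.02,0.033,0.005],[0,0,0.12],-1],[[0.02,0.033,0.005],[0,0,0.12],-1],[[0.02,0.033,0.005],[0,0,0.12],-1],[[0.02,0.033,0.005],[0,0,0.12],-1]]}}

```text
t: 1.68
position: [0.4282, -0.3038, 0.3052]
eef_rot: [3.141, 0.001, 1.55]
contact_force: [0.8, -1.2, -0.5]
finger_gap: 0.0285
gripper_force: 0.0
```

Call:
{"fn": "play_rows", "kwargs": {"motion": [[[0.02,0.033,0],[0,0,0.12],-1],[[0.02,0.033,0],[0,0,0.12],-1],[[0.02,0.033,0],[0,0,0.12],-1],[[0,0,0],[0,0,0.06],-1],[[0,0,0],[0,0,0],-1]]}}

```text
t: 2.1
position: [0.4888, -0.2038, 0.305]
eef_rot: [3.141, 0.0, 1.971]
contact_force: [-0.3, -0.5, -0.5]
finger_gap: 0.0017
gripper_force: 0.0
```

Run:
```python
from h import *
o=robot.observe();print(o["t"],o["position"],o["eef_rot"],o["joint_pos"])
im=robot.grab_frame("wrist");cv2.imwrite("pics/w1.png",im)
for n,z in dict(dock=0,latch_tab=.05,pack=.017).items():
    for m in robot.mark_of(n,"wrist")[:2]: print(n,np.round(m["centre"]),round(m["confidence"],2),at_z("wrist",m["centre"],z).round(4))
```

```text
2.1 [ 0.48878326 -0.20375558  0.30496706] [3.14055626e+00 9.88153524e-05 1.97053150e+00] [ 0.7930824   0.22240615 -0.56384587  1.76601133  0.12681332  1.18861996
  0.5927682 ]
dock [280. 159.] 0.7 [ 0.5139 -0.2065  0.    ]
latch_tab [286. 109.] 0.91 [ 0.4914 -0.1433  0.05  ]
pack [280. 194.] 0.88 [ 0.5305 -0.2473  0.017 ]
```

View pics/w1.png

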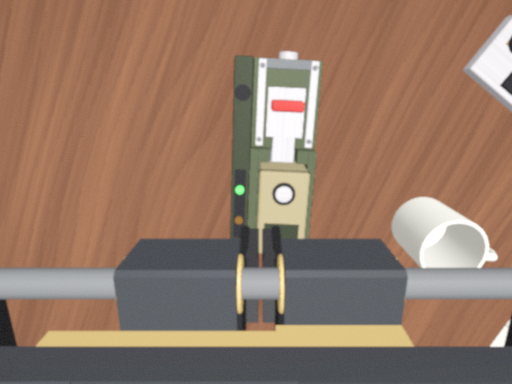

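The wrist picture shows the dock nearly aligned with the tool. The red tab is at (287,105), the pack cap at (284,194) and the guides span columns 255–320, with the mug at lower right. Next I get the dock's yaw from the tab and the guide lines.

Run:
```python
from h import *
im=cv2.imread("pics/w1.png")
b,g,r=[im[...,i].astype(int) for i in range(3)]
red=((r>150)&(g<70)&(b<70)).astype(np.uint8)
red[230:]=0
ys,xs=np.nonzero(red);print(xs.min(),xs.max(),ys.min(),ys.max())
box=cv2.minAreaRect(np.c_[xs,ys].astype(np.float32));print(box)
P=np.array([at_z("wrist",(x,y),.066)[:2] for x,y in zip(xs,ys)]);
c,s,a=cv2.minAreaRect((P*1000).astype(np.float32));print("tab",c,s,a)
# guide outer edges rows 70..140
bright=(im.min(2)>110)
L=[];R=[]
for y in range(70,140):
    x=np.nonzero(bright[y,240:335])[0]+240
    if len(x)>4: L.append(at_z("wrist",(x.min(),y),.039)[:2]);R.append(at_z("wrist",(x.max(),y),.039)[:2])
for Q in(L,R):
    vx,vy,x0,y0=cv2.fitLine(np.array(Q,np.float32),cv2.DIST_HUBER,0,.01,.01).ravel(); 
    if vy<0: vx,vy=-vx,-vy
    print("yaw",np.arctan2(-vx,vy),x0,y0)
# pack sand mask on top
hsv=cv2.cvtColor(im,cv2.COLOR_BGR2HSV)
for y in(175,185,195,205,215): 
    x=[i for i in range(240,330) if 12<hsv[y,i,0]<35 and hsv[y,i,2]>110]; 
    if x: a_,b_=at_z("wrist",(x[0],y),.087),at_z("wrist",(x[-1],y),.087); print(y,x[0],x[-1],((a_+b_)/2).round(4),np.linalg.norm(a_-b_).round(4))
t=np.array
for n in("tray",):
  for cname in("scene","side"):
    pass
```

```text
Traceback (most recent call last):
ValueError: zero-size array to reduction operation minimum which has no identity
```

Run:
```python
from h import *
im=cv2.imread("pics/w1.png")
print(im[105,287],im[180,268],im[100,258])
b,g,r=[im[...,i].astype(int) for i in range(3)]
red=((r>120)&(r>2.2*g)&(r>2.2*b)); red[130:]=0; red[:,:265]=0; red[:,310:]=0; red[:90]=0
ys,xs=np.nonzero(red);print(xs.min(),xs.max(),ys.min(),ys.max())
P=np.array([at_z("wrist",(x,y),.066)[:2] for x,y in zip(xs,ys)]);
print("tab",cv2.minAreaRect((P*1000).astype(np.float32)))
bright=(im.min(2)>110)
L=[];R=[]
for y in range(70,140):
    x=np.nonzero(bright[y,240:335])[0]+240
    if len(x)>4: L.append(at_z("wrist",(x.min(),y),.039)[:2]);R.append(at_z("wrist",(x.max(),y),.039)[:2])
for Q in(L,R):
    vx,vy,x0,y0=cv2.fitLine(np.array(Q,np.float32),cv2.DIST_HUBER,0,.01,.01).ravel(); 
    if vy<0: vx,vy=-vx,-vy
    print("yaw",np.arctan2(-vx,vy),x0,y0)
hsv=cv2.cvtColor(im,cv2.COLOR_BGR2HSV); print(hsv[180,268])
for y in(175,185,195,205,215): 
    x=[i for i in range(240,330) if 12<hsv[y,i,0]<35 and hsv[y,i,2]>110]; 
    if x: a_,b_=at_z("wrist",(x[0],y),.087),at_z("wrist",(x[-1],y),.087); print(y,x[0],x[-1],((a_+b_)/2).round(4),np.linalg.norm(a_-b_).round(4))
```

```text
[101 107 255] [168 206 218] [250 248 251]
272 303 101 110
tab ((489.62615966796875, -138.96820068359375), (34.013153076171875, 9.591526985168457), 22.330459594726562)
yaw 0.35388798 0.4574203 -0.15590613
yaw 0.33594126 0.522994 -0.12551923
[ 23  58 218]
175 259 315 [ 0.517 -0.207  0.087] 0.0616
185 258 313 [ 0.5201 -0.2181  0.087 ] 0.061
195 258 312 [ 0.5242 -0.2289  0.087 ] 0.0604
205 257 311 [ 0.5278 -0.2401  0.087 ] 0.0609
215 256 311 [ 0.5321 -0.2514  0.087 ] 0.0626
```

Call:
{"fn": "play_rows", "kwargs": {"motion": [[[0.006,0.019,-0.03],[0,0,-0.025],-1],[[0.006,0.019,-0.03],[0,0,-0.025],-1],[[0,0,-0.04],[0,0,0],-1],[[0,0,-0.04],[0,0,0],-1],[[0,0,-0.035],[0,0,0],-1]]}}

```text
t: 2.72
position: [0.4985, -0.1697, 0.1276]
eef_rot: [-3.141, 0.0, 1.911]
contact_force: [0.1, -0.7, 0.3]
finger_gap: 0.0005
gripper_force: 0.0
```

Call:
{"fn": "play_rows", "kwargs": {"motion": [[[0,0,-0.03],[0,0,0],-1],[[0,0,-0.02],[0,0,0],-1],[[0,0,-0.018],[0,0,0],-1],[[0,0,0],[0,0,0],-1]]}}

```text
t: 3.05
position: [0.4965, -0.1695, 0.0581]
eef_rot: [-3.135, -0.004, 1.911]
contact_force: [-0.5, 0.2, 0.2]
finger_gap: 0.0005
gripper_force: 0.0
```

Run:
```python
from h import *
o=robot.observe();print(o["t"],o["position"],o["eef_rot"],o["contact_force"])
for c in("scene","wrist"): cv2.imwrite(f"pics/{c}2.png",robot.grab_frame(c))
a=cv2.imread("pics/scene2.png")[160:310,60:260];b=cv2.imread("pics/wrist2.png")
cv2.imwrite("pics/c2.png",np.hstack([cv2.resize(a,(400,300),interpolation=2),cv2.resize(b,(400,300))]))
```

```text
3.05 [ 0.49652012 -0.16948929  0.05812978] [-3.13549161 -0.00392503  1.91057893] [-0.49443292  0.15706873  0.21174866]
```

View pics/c2.png

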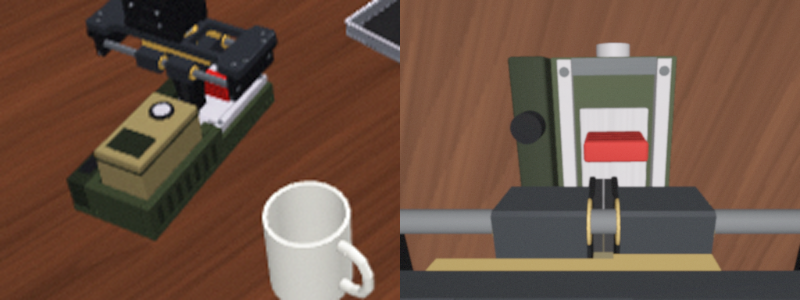

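The scene crop shows the closed fingers between the pack and the red tab, clear of both. In the wrist crop the tab (about 616,147) sits slightly right of the fingers (604). I shift about 5 mm in dock x and approach the tab.

Call:
{"fn": "play_rows", "kwargs": {"motion": [[[0.0045,0.0015,0.003],[0,0,0],-1],[[-0.0035,0.0095,0],[0,0,0],-1],[[-0.0035,0.0095,0],[0,0,0],-1],[[0,0,0],[0,0,0],-1]]}}

```text
t: 3.48
position: [0.4979, -0.1465, 0.0661]
eef_rot: [3.139, 0.002, 1.917]
contact_force: [1.0, -1.2, 0.9]
finger_gap: 0.0005
gripper_force: 0.6
```

Call:
{"fn": "play_rows", "kwargs": {"motion": [[[-0.002,0.006,0],[0,0,0],-1],[[-0.002,0.006,0],[0,0,0],-1],[[0,0,0],[0,0,0],-1]]}}

```text
t: 3.73
position: [0.4943, -0.137, 0.0659]
eef_rot: [3.139, 0.004, 1.914]
contact_force: [2.0, -4.8, 3.3]
finger_gap: 0.0005
gripper_force: 2.8
```

Call:
{"fn": "play_rows", "kwargs": {"motion": [[[-0.0015,0.004,-0.003],[0,0,0],-1],[[-0.0015,0.004,0],[0,0,0],-1],[[0,0,0],[0,0,0],-1]]}}

```text
t: 3.98
position: [0.4925, -0.1318, 0.063]
eef_rot: [3.138, 0.007, 1.913]
contact_force: [4.3, -10.2, 0.1]
finger_gap: 0.0007
gripper_force: 5.3
```

Call:
{"fn": "play_rows", "kwargs": {"motion": [[[-0.0015,0.004,0],[0,0,0],-1],[[-0.0015,0.004,0],[0,0,0],-1],[[0,0,0],[0,0,0],-1]]}}

```text
t: 4.23
position: [0.4923, -0.1314, 0.0633]
eef_rot: [3.134, 0.017, 1.908]
contact_force: [11.6, -25.8, -9.1]
finger_gap: 0.0005
gripper_force: 14.1
```

Run:
```python
from h import *
for c in("scene","side"): cv2.imwrite(f"pics/{c}3.png",robot.grab_frame(c))
a=cv2.imread("pics/scene3.png")[160:310,60:260];b=cv2.imread("pics/side3.png")[130:230,270:404]
cv2.imwrite("pics/c3.png",np.hstack([cv2.resize(a,(400,300),interpolation=2),cv2.resize(b,(400,300),interpolation=2)]))
print(robot.observe()["contact_force"])
for m in robot.mark_of("pack","scene")[:1]: print(m)
for m in robot.mark_of("pack","side")[:1]: print(m)
```

```text
[ 11.40138627 -25.10785331  -8.58659305]
{'centre': [136.4, 240.8], 'confidence': 0.94}
```

View pics/c3.png

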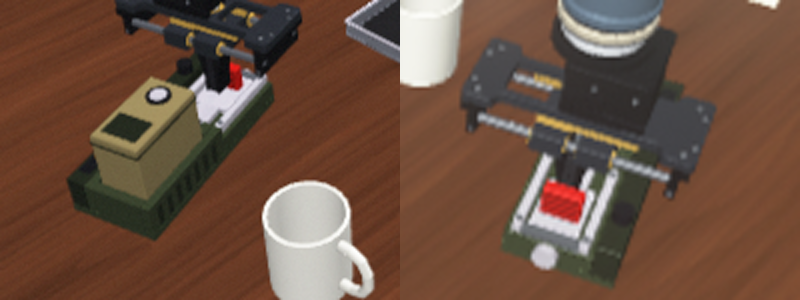

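The scene crop shows the battery popped up, and the 28 N reading means the slide is hard against its stop. I hold briefly, back off, then raise the tool.

Call:
{"fn": "play_rows", "kwargs": {"motion": [[[0,0,0],[0,0,0],-1],[[0,0,0],[0,0,0],-1],[[0.0035,-0.009,0],[0,0,0],-1],[[0.0035,-0.009,0],[0,0,0],-1],[[0.0035,-0.009,0.002],[0,0,0],-1]]}}

```text
t: 4.85
position: [0.4983, -0.1486, 0.0641]
eef_rot: [3.141, 0.002, 1.913]
contact_force: [2.1, -1.9, -2.5]
finger_gap: 0.0003
gripper_force: 1.4
```

Call:
{"fn": "play_rows", "kwargs": {"motion": [[[0.001,-0.003,0.003],[0,0,0],-1],[[0,0,0.02],[0,0,0],-1],[[0,0,0.04],[0,0,0],-1],[[0,0,0.04],[0,0,0],-1]]}}

```text
t: 5.18
position: [0.4964, -0.148, 0.1664]
eef_rot: [-3.138, -0.005, 1.916]
contact_force: [0.7, -0.9, -0.5]
finger_gap: 0.0005
gripper_force: 0.0
```

Call:
{"fn": "play_rows", "kwargs": {"motion": [[[0,0,0.04],[0,0,0],1],[[0,0,0.04],[0,0,0],1],[[0,0,0.04],[0,0,0],1],[[0,0,0.02],[0,0,0],1],[[0,0,0],[0,0,0],1]]}}

```text
t: 5.6
position: [0.5004, -0.1482, 0.3118]
eef_rot: [3.135, 0.005, 1.916]
contact_force: [0.0, -0.2, 0.2]
finger_gap: 0.0261
gripper_force: 0.0
```

Run:
```python
from h import *
o=robot.observe();print(o["t"],o["position"],o["eef_rot"],o["contact_force"],o["finger_gap"])
im=robot.grab_frame("wrist");cv2.imwrite("pics/w4.png",im)
for n,z in dict(dock=0,latch_tab=.05,pack=.038).items():
    for m in robot.mark_of(n,"wrist")[:1]: print(n,np.round(m["centre"]),round(m["confidence"],2),at_z("wrist",m["centre"],z).round(4))
robot.grab_frame("scene");robot.grab_frame("side")
for c in("scene","side"):
    for m in robot.mark_of("pack",c)[:1]: print(c,m,at_z(c,m["centre"],.038).round(4))
    for m in robot.mark_of("latch_tab",c)[:1]: print(c,m,at_z(c,m["centre"],.05).round(4))
hsv=cv2.cvtColor(im,cv2.COLOR_BGR2HSV)
for y in range(180,240,8):
    x=[i for i in range(220,360) if 12<hsv[y,i,0]<35 and hsv[y,i,2]>110 and hsv[y,i,1]<120]
    if x: a,b=at_z("wrist",(x[0],y),.108),at_z("wrist",(x[-1],y),.108); print(y,x[0],x[-1],((a+b)/2).round(4),np.linalg.norm(a-b).round(4))
```

```text
5.6 [ 0.50044158 -0.14821711  0.31181981] [3.13465893 0.00455932 1.91572965] [ 0.02418487 -0.1794167   0.2288657 ] 0.02612078806637085
dock [259. 193.] 0.58 [ 0.5153 -0.2036  0.    ]
latch_tab [256. 147.] 0.59 [ 0.4865 -0.1374  0.05  ]
pack [259. 233.] 0.61 [ 0.5282 -0.2439  0.038 ]
scene {'centre': [138.5, 241.4], 'confidence': 0.61} [ 0.5382 -0.2493  0.038 ]
scene {'centre': [163.8, 203.9], 'confidence': 0.55} [ 0.4903 -0.1479  0.05  ]
side {'centre': [338.5, 168.3], 'confidence': 0.9} [ 0.5287 -0.2432  0.038 ]
180 230 288 [ 0.4995 -0.1608  0.108 ] 0.0606
188 288 289 [ 0.5317 -0.1586  0.108 ] 0.0011
196 288 289 [ 0.5348 -0.1668  0.108 ] 0.0011
204 234 289 [ 0.5109 -0.1848  0.108 ] 0.0586
212 233 289 [ 0.5135 -0.1935  0.108 ] 0.0601
220 231 289 [ 0.5156 -0.2025  0.108 ] 0.0627
228 232 288 [ 0.5187 -0.2112  0.108 ] 0.0609
236 234 282 [ 0.5198 -0.2208  0.108 ] 0.0526
```

View pics/w4.png

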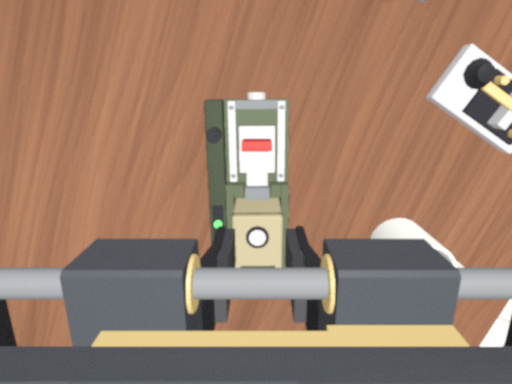

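The wrist picture shows the slide home (tab at 257,145), matching its first position, and the popped pack below it (cap at 257,237) in line with the gripper. I move above the pack and open the gripper.

Call:
{"fn": "play_rows", "kwargs": {"motion": [[[0.01,-0.033,-0.01],[0,0,0],1],[[0.01,-0.032,-0.03],[0,0,0],1],[[0.01,-0.032,-0.03],[0,0,0],1],[[0,0,-0.02],[0,0,0],1],[[0,0,0],[0,0,0],1]]}}

```text
t: 6.52
position: [0.524, -0.2436, 0.2156]
eef_rot: [-3.135, -0.007, 1.91]
contact_force: [0.3, 1.2, -0.4]
finger_gap: 0.0859
gripper_force: 0.0
```

Call:
{"fn": "play_rows", "kwargs": {"motion": [[[0,0,-0.04],[0,0,0],1],[[0,0,-0.02],[0,0,0],1],[[0,0,0],[0,0,0],1],[[0,0,0],[0,0,0],1]]}}

```text
t: 6.85
position: [0.5273, -0.2411, 0.1616]
eef_rot: [-3.142, -0.001, 1.915]
contact_force: [0.2, -0.1, 1.0]
finger_gap: 0.0871
gripper_force: 0.0
```

Run:
```python
from h import *
o=robot.observe();print(o["t"],o["position"],o["eef_rot"],o["finger_gap"])
for c in("scene","wrist"): cv2.imwrite(f"pics/{c}5.png",robot.grab_frame(c))
a=cv2.imread("pics/scene5.png")[160:310,60:260];b=cv2.imread("pics/wrist5.png")
cv2.imwrite("pics/c5.png",np.hstack([cv2.resize(a,(400,300),interpolation=2),cv2.resize(b,(400,300))]))
```

```text
6.85 [ 0.52730833 -0.24114595  0.16157086] [-3.14156278e+00 -1.04524759e-03  1.91535155e+00] 0.08706185194699077
```

View pics/c5.png

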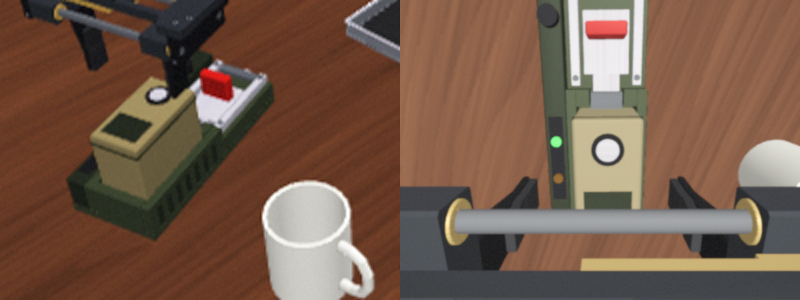

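The picture shows the open fingers straddling the pack, with the pack centred between them (607 against 604). I descend and grip.

Call:
{"fn": "play_rows", "kwargs": {"motion": [[[0.001,-0.003,-0.03],[0,0,0],1],[[0.001,0,-0.03],[0,0,0],1],[[0,0,-0.018],[0,0,0],1],[[0,0,0],[0,0,0],1]]}}

```text
t: 7.28
position: [0.5279, -0.2448, 0.0815]
eef_rot: [-3.139, -0.002, 1.914]
contact_force: [-0.6, -0.3, 0.2]
finger_gap: 0.087
gripper_force: 0.0
```

Call:
{"fn": "play_rows", "kwargs": {"motion": [[[0,0,0],[0,0,0],-1],[[0,0,0],[0,0,0],-1],[[0,0,0],[0,0,0],-1],[[0,0,0],[0,0,0],-1],[[0,0,0],[0,0,0],-1]], "squeeze": 25}}

```text
t: 7.7
position: [0.5302, -0.2455, 0.0844]
eef_rot: [3.139, 0.002, 1.914]
contact_force: [4.8, 1.4, 1.3]
finger_gap: 0.0616
gripper_force: 2.1
```

Call:
{"fn": "play_rows", "kwargs": {"motion": [[[0,0,0],[0,0,0],-1],[[0,0,0],[0,0,0],-1],[[0,0,0],[0,0,0],-1]]}}

```text
t: 7.95
position: [0.5314, -0.245, 0.0843]
eef_rot: [3.137, 0.002, 1.914]
contact_force: [5.2, 0.9, 2.6]
finger_gap: 0.0557
gripper_force: 25.0
```

Call:
{"fn": "play_rows", "kwargs": {"motion": [[[0,0,0.008],[0,0,0],-1],[[0,0,0.012],[0,0,0],-1],[[0,0,0.02],[0,0,0],-1],[[0,0,0.025],[0,0,0],-1],[[0,0,0.025],[0,0,0],-1]]}}

```text
t: 8.37
position: [0.5254, -0.2452, 0.1712]
eef_rot: [-3.134, -0.005, 1.913]
contact_force: [-0.4, -1.2, -4.9]
finger_gap: 0.0557
gripper_force: 25.0
```

Run:
```python
from h import *
o=robot.observe();print(o["t"],o["position"],o["eef_rot"],o["contact_force"],o["finger_gap"],o["gripper_force"])
im=robot.grab_frame("side");cv2.imwrite("pics/side6.png",im)
for m in robot.mark_of("tray","side")[:1]: print(m,at_z("side",m["centre"],0).round(4))
robot.grab_frame("scene")
for m in robot.mark_of("tray","scene")[:1]: print(m,at_z("scene",m["centre"],0).round(4))
# rim outer corners at z=.022 read in side picture
for c in((230,220),(275,252),(216,309),(169,269)): print(c,at_z("side",c,.022).round(3))
hull=None
g=cv2.cvtColor(im,cv2.COLOR_BGR2GRAY)
floor=((im.max(2)<60)).astype(np.uint8); n,l,s,c=cv2.connectedComponentsWithStats(floor)
k=l[266,223]; ys,xs=np.nonzero(l==k); P=np.array([at_z("side",(x,y),.004)[:2] for x,y in zip(xs,ys)])*1000
print(k,len(xs),cv2.minAreaRect(P.astype(np.float32)))
```

```text
8.3667 [ 0.52538116 -0.24520029  0.17124701] [-3.13412061 -0.0051253   1.91303617] [-0.4167104  -1.20507508 -4.89870009] 0.05571856223186469 24.974659967701882
{'centre': [224.2, 267.1], 'confidence': 0.93} [0.5381 0.1825 0.    ]
{'centre': [280.6, 171.3], 'confidence': 0.67} [0.5474 0.1763 0.    ]
(230, 220) [0.618 0.091 0.022]
(275, 252) [0.474 0.08  0.022]
(216, 309) [0.466 0.267 0.022]
(169, 269) [0.611 0.28  0.022]Traceback (most recent call last):
  File "<stdin>", line 12, in <module>
  File "h.py", line 6, in at_z
    K,r,t=cal(c); R=cv2.Rodrigues(r)[0]; o=-R.T@t.ravel(); d=R.T@np.linalg.inv(K)@np.array([px[0],px[1],1.])
          ~~~^^^
  File "h.py", line 4, in cal
    k=robot.get_calibration(c); return np.array(k["mtx"],float),np.array(k["rvec"],float),np.array(k["tvec"],float)
ValueError: time passes only in moves, steps and waits
```

Gripped and lifted, carrying about 0.5 kg. The tray centre is about (0.542, 0.179) with yaw about 0.05. I carry the battery over, turning −0.29 rad.

Call:
{"fn": "play_rows", "kwargs": {"motion": [[[0.001,0.015,0],[0,0,-0.02],-1],[[0.001,0.03,0],[0,0,-0.025],-1],[[0.001,0.035,0],[0,0,-0.025],-1],[[0.001,0.035,0],[0,0,-0.025],-1],[[0.001,0.035,0],[0,0,-0.025],-1]], "squeeze": 30}}

```text
t: 8.98
position: [0.5313, -0.0942, 0.1699]
eef_rot: [-3.135, -0.002, 1.791]
contact_force: [0.6, -0.0, -7.1]
finger_gap: 0.0562
gripper_force: 30.0
```

Call:
{"fn": "play_rows", "kwargs": {"motion": [[[0.001,0.035,0],[0,0,-0.025],-1],[[0.001,0.035,0],[0,0,-0.025],-1],[[0.001,0.035,0],[0,0,-0.025],-1],[[0.001,0.035,0],[0,0,-0.025],-1],[[0.001,0.035,0],[0,0,-0.025],-1]]}}

```text
t: 9.4
position: [0.5365, 0.0802, 0.17]
eef_rot: [-3.135, 0.001, 1.667]
contact_force: [0.9, -0.8, -6.9]
finger_gap: 0.0558
gripper_force: 30.0
```

Call:
{"fn": "play_rows", "kwargs": {"motion": [[[0.001,0.035,0],[0,0,-0.025],-1],[[0.001,0.035,0],[0,0,-0.02],-1],[[0,0.02,0],[0,0,0],-1],[[0,0.008,0],[0,0,0],-1],[[0,0,0],[0,0,0],-1]]}}

```text
t: 9.82
position: [0.5388, 0.1797, 0.1705]
eef_rot: [-3.137, 0.0, 1.629]
contact_force: [-0.6, -0.2, -5.3]
finger_gap: 0.0555
gripper_force: 30.0
```

Run:
```python
from h import *
o=robot.observe();print(o["t"],o["position"],o["eef_rot"],o["contact_force"],o["finger_gap"],o["gripper_force"])
for c in("scene","wrist"): cv2.imwrite(f"pics/{c}7.png",robot.grab_frame(c))
a=cv2.imread("pics/scene7.png")[80:230,190:390];b=cv2.imread("pics/wrist7.png")
cv2.imwrite("pics/c7.png",np.hstack([cv2.resize(a,(400,300),interpolation=2),cv2.resize(b,(400,300))]))
```

```text
9.8167 [0.53877909 0.17973935 0.17050717] [-3.13651344e+00  5.99902522e-05  1.62857439e+00] [-0.60849196 -0.21142876 -5.25877969] 0.05553345932174439 29.973329238127917
```

View pics/c7.png

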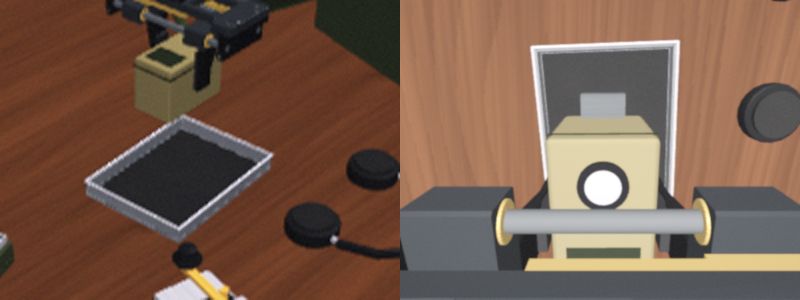

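The scene crop shows the battery upright above the tray. In the wrist crop the tray is centred around it (columns 532–678, pack at 603). I lower it gently.

Call:
{"fn": "play_rows", "kwargs": {"motion": [[[0,0,-0.02],[0,0,0],-1],[[0,0,-0.035],[0,0,0],-1],[[0,0,-0.03],[0,0,0],-1],[[0,0,-0.018],[0,0,0],-1],[[0,0,-0.006],[0,0,0],-1]]}}

```text
t: 10.33
position: [0.5388, 0.1731, 0.0598]
eef_rot: [-3.134, 0.004, 1.62]
contact_force: [-0.2, -0.3, -6.0]
finger_gap: 0.0559
gripper_force: 30.0
```

Call:
{"fn": "play_rows", "kwargs": {"motion": [[[0,0,-0.003],[0,0,0],-1],[[0,0,-0.002],[0,0,0],-1],[[0,0,0],[0,0,0],-1]]}}

```text
t: 10.58
position: [0.5421, 0.1773, 0.0599]
eef_rot: [3.14, -0.0, 1.623]
contact_force: [0.3, -0.2, -5.7]
finger_gap: 0.0557
gripper_force: 30.0
```

Call:
{"fn": "play_rows", "kwargs": {"motion": [[[0,0,-0.003],[0,0,0],-1],[[0,0,-0.003],[0,0,0],-1],[[0,0,0],[0,0,0],-1],[[0,0,0],[0,0,0],-1]]}}

```text
t: 10.92
position: [0.5411, 0.1777, 0.0532]
eef_rot: [3.141, 0.0, 1.624]
contact_force: [0.1, -0.2, -6.9]
finger_gap: 0.0558
gripper_force: 30.0
```

Call:
{"fn": "play_rows", "kwargs": {"motion": [[[0,0,-0.002],[0,0,0],-1],[[0,0,0],[0,0,0],-1],[[0,0,0],[0,0,0],-1]]}}

```text
t: 11.17
position: [0.541, 0.1777, 0.051]
eef_rot: [-3.142, 0.0, 1.624]
contact_force: [0.5, 0.5, -6.5]
finger_gap: 0.0558
gripper_force: 30.0
```

Call:
{"fn": "play_rows", "kwargs": {"motion": [[[0,0,-0.002],[0,0,0],-1],[[0,0,0],[0,0,0],-1],[[0,0,0],[0,0,0],-1]]}}

```text
t: 11.42
position: [0.5413, 0.1779, 0.0505]
eef_rot: [3.141, 0.001, 1.624]
contact_force: [-3.0, -1.3, 5.5]
finger_gap: 0.0557
gripper_force: 30.0
```

Call:
{"fn": "play_rows", "kwargs": {"motion": [[[0,0,-0.001],[0,0,0],-1],[[0,0,0],[0,0,0],-1],[[0,0,0],[0,0,0],-1]]}}

```text
t: 11.67
position: [0.5413, 0.1779, 0.0505]
eef_rot: [3.141, 0.001, 1.624]
contact_force: [-3.5, -2.8, 11.7]
finger_gap: 0.0557
gripper_force: 30.0
```

The battery is standing on the floor. I ease off the press and open the fingers.

Call:
{"fn": "play_rows", "kwargs": {"motion": [[[0,0,0.001],[0,0,0],-1],[[0,0,0.001],[0,0,0],0.5],[[0,0,0],[0,0,0],0.7],[[0,0,0],[0,0,0],0.9],[[0,0,0],[0,0,0],0.9]], "squeeze": 10}}

```text
t: 12.08
position: [0.5416, 0.178, 0.0502]
eef_rot: [3.141, -0.001, 1.624]
contact_force: [0.1, -0.1, -0.7]
finger_gap: 0.0753
gripper_force: 0.0
```

Call:
{"fn": "play_rows", "kwargs": {"motion": [[[0,0,0],[0,0,0],0.9],[[0,0,0],[0,0,0],0.9],[[0,0,0],[0,0,0],0.9]]}}

```text
t: 12.33
position: [0.5411, 0.1778, 0.0499]
eef_rot: [-3.142, -0.0, 1.624]
contact_force: [0.8, -0.7, 0.5]
finger_gap: 0.0825
gripper_force: 0.0
```

Call:
{"fn": "play_rows", "kwargs": {"motion": [[[0,0,0.015],[0,0,0],0.9],[[0,0,0.03],[0,0,0],0.9],[[0,0,0.035],[0,0,0],0.9],[[0,0,0.035],[0,0,0],0.9],[[0,0,0.035],[0,0,0],0.9]]}}

```text
t: 12.75
position: [0.5407, 0.1777, 0.2014]
eef_rot: [-3.141, -0.0, 1.624]
contact_force: [1.5, 0.1, -0.2]
finger_gap: 0.0824
gripper_force: 0.0
```

Call:
{"fn": "play_rows", "kwargs": {"motion": [[[0,0,0.03],[0,0,0],0.9],[[0,0,0],[0,0,0],0.9],[[0,0,0],[0,0,0],0.9]]}}

```text
t: 13.0
position: [0.542, 0.1782, 0.2319]
eef_rot: [3.137, -0.001, 1.624]
contact_force: [0.8, -0.2, -1.6]
finger_gap: 0.0825
gripper_force: 0.0
```

Run:
```python
from h import *
o=robot.observe();print(o["t"],o["position"],o["contact_force"],o["finger_gap"])
for c in("scene","side"):
    cv2.imwrite(f"pics/{c}8.png",robot.grab_frame(c))
    for n,z in(("pack",.004),("latch_tab",.05)):
        for m in robot.mark_of(n,c)[:1]: print(c,n,m,at_z(c,m["centre"],z).round(3))
cv2.imwrite("pics/c8.png",cv2.resize(cv2.imread("pics/scene8.png"),(800,600)))
```

```text
13.0 [0.541966   0.17816975 0.23191394] [ 0.7712019  -0.17292665 -1.64658659] 0.08249144742854646
scene pack {'centre': [273.1, 166.4], 'confidence': 0.83} [0.522 0.174 0.004]
scene latch_tab {'centre': [164.4, 204.1], 'confidence': 0.77} [ 0.492 -0.147  0.05 ]
side pack {'centre': [224.1, 261.7], 'confidence': 0.58} [0.547 0.175 0.004]
side latch_tab {'centre': [328.6, 193.0], 'confidence': 0.8} [ 0.486 -0.136  0.05 ]
```

View pics/c8.png

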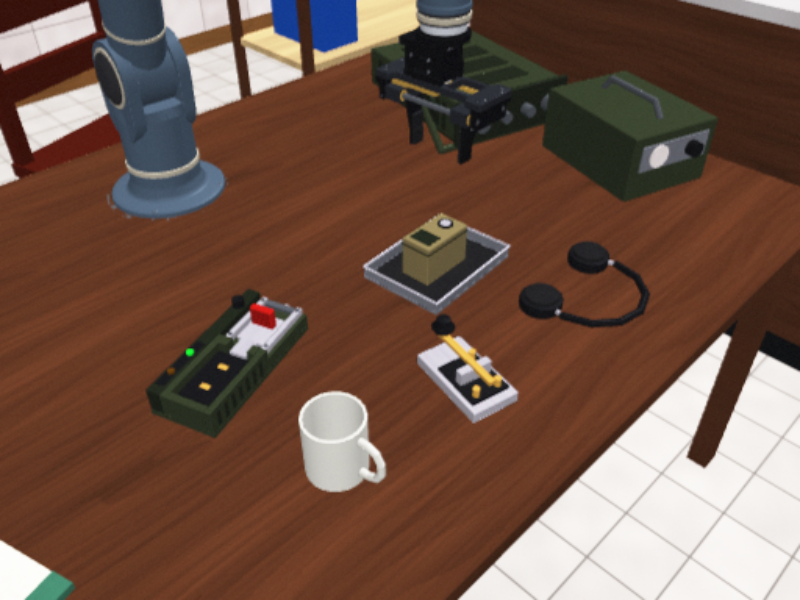

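The battery stands upright near the tray centre (about 435,250 in the view) and the slide is home. The mug, key and headset are where they were, and the gripper is clear.

```bash
python3 -c "
from workcell import robot
print(robot.hand_in())"
```

```text
the job is handed in; nothing more can be done
None
```

I handed the job in at about 13 s; no verdict came back. The last pictures show the battery upright and released on the tray floor, the slide home, and the key, headset and mug apparently unmoved.

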